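Index the plug tray and fill its missed strip

ROBOT

A 6-joint arm with a two-finger parallel gripper is mounted at the origin on a cart in front of the work surface, level with it; the furniture and walls round the work are solid. World frame = base frame: x ahead of the robot, y to its left, z up, the work surface at z = 0. Lengths are in m, angles in rad, forces in N, time in s.
With the tool pointing down it reaches from about 0.425 to 1.125 m from the base axis. Payload 14.9 kg.
Tool frame: the origin (TCP) lies on the centre line of the jaws, within the pads' length; the fingertips stand ahead of it and the grasp point (between the pads) is the TCP (r.nose_length is the z of the fingertips in the tool frame, in m); z points along the fingers, y is the line along which they close (so a half turn about z gives the same grasp; the last joint's range is limited). The gripper opens to 91 mm and grips with 3 to 60 N. Pads are 32 mm wide; open, the fingers measure 118 mm over their backs; the gripper's body (76 mm by 178 mm) begins 60 mm behind the grasp point.
Start: joints at [-1.277, 0.379, 1.734, -0, 1.028, -0.033], TCP at [0.225, -0.663, 0.233] pointing down, gripper open.
Joint ranges: [-2.77, 2.77], [-0.74, 2.19], [0, 2.66], [-1.06, 4.2], [0.31, 2.87], [-3.08, 3.08]. Speed limits (rad/s): [1.89, 1.89, 2.39, 3.14, 3.14, 3.14].

INTERFACE

Orientations are given as a unit quaternion [w, x, y, z].
In Python, from plant import telemetry, eyes, r gives the robot as it stands. The module is installed in compiled form; this text tells all that it offers.
- The arm moves only by the tool move_arm, never from a script. Its argument "series" is a list that holds one entry, the list of rows, each a list of 7 numbers: the shift along the tool's x, y, z in m, then the turn, a rotation vector about the tool's x, y, z in rad, then the opening, from -1 (shut) to 1 (fully open). A call has 1 to 10 rows; each row is the pose to reach, as a shift and turn from the pose commanded when the call began, along the tool's axes at that moment; what a row does not reach only later rows make up. A row lasts 1/8 s, in which the tool goes at most 62.5 mm and 10.7 degrees, less where a joint would pass 70% of its speed; a pose out of reach is approached as far as the arm can. A call with a gripper value outside its range is refused whole. The fingers move at their own pace and stop on an object; "force" is the grip in N (left out, the last holds). Time passes only in rows, so rows that repeat a pose let the fingers close. It gives the time, the measured TCP pose, the force, the opening and the grip force at its end, in the units of the state.
- telemetry.sense(): the state, without advancing time (a new reading comes with each control period).
- eyes.get_image(name): name is "side" or "top"; returns a dict with "img" (480x640x3 uint8, blue, green, red), "depth" (480x640 float32, m along the optical axis (not along the pixel's ray), 0 where there is no reading), "vfov" (degrees; the focal length in pixels is half the picture's height over the tangent of half this angle, whatever the lens; pixels are square), "cx", "cy" (the principal point, pixels), "distortion" ([k1, k2, p1, p2, k3] as OpenCV has them; the pictures are not rectified), "rvec" (rotation vector, rad) and "tvec" (3), from world to camera coordinates, as OpenCV has them. Camera axes: x right, y down, z forward; pixel columns grow to the right and rows downward; lengths in m; the calibration is good to about 2 mm. A picture is of the moment at which its call begins.
- r.finish_job(): hands the job in; it is judged then, once.
The state is a dict: "t": time; "joint_positions": joint angles; "joint_vel": joint speeds; "tau": joint torques, N m; "eef_pos": TCP position; "ee_rot": TCP orientation; "force": force on the tool from outside, world axes, zero at the start; "ft_torque": the same for the moment, N m; "finger_gap": finger opening in m; "grip_force": force on a finger pad.
Only numpy, scipy, OpenCV 4.12 (cv2) and the standard library are available. Lean on these libraries where they do the work, as an engineer would, in place of code of your own. Each camera call takes 0.05 s, during which the arm holds its last target. There are 200 camera calls.

TASK

One strip of the plug tray in the bench loader was missed and is still empty. Flick the lobes of the black star thumbwheel with a fingertip, click by click, until the empty strip stands exactly under the four chutes, without running past them; then push the steel gate by its upright flange fully home so that the four waiting plugs drop into the strip. Only push the wheel and the gate: grasp and lift nothing, do not touch the tray, its strips or the plugs, and leave the things standing around where they are.

Things in the scene. Friction and masses are not known exactly. Their poses are not given: they have to be found in the camera images.
- loader: Plug loader fixed to the bench. Origin: on the bench below the middle of the row of chutes; x away from the robot, y left along the tray's track, z up (placed with a yaw of up to 0.18 rad). Grey base 10 mm high, x -95..95, y -212..212 mm, with a nose y -62..62 to x -188 under the wheel. A small detent housing by the wheel's right side (x -143..-116, y -67..-49) is 31 mm high.
- drop_line (a point): Middle of the row of 4 chutes at the height of the strips' rims (z 55 mm), on the loader. The chutes, 26 mm square, are at loader x -54, -18, 18, 54 mm in an aluminium magazine, x -75..75, y -17..17, z 65..101 mm, held by a rear column (x 74..91, top 108 mm). Gate guides at x +-(72..79), y -46..70 mm are 73 mm high with their screws. Axes as the loader's.
- index_wheel (a joint): Turn (rad) of the black six-lobed star thumbwheel lying flat in front of the tray, counter-clockwise from above. Sprung clicks at 0, 1.0472, 2.0944, ..., stops at -0.2 and 5.436; starts at 0. A click counter-clockwise (front lobe pushed to loader -y, right) moves the tray one row, 36 mm, to +y (left). It turns both ways.
- wheel_axis (a point): Wheel axis at mid lobe height, z 38 mm, x -129.5, y 0. Six lobes: round ends of radius 5.5 mm centred 46 mm from the axis; hub radius 30 mm; both z 31..45 mm; cap to 55 mm. At a click two lobes stand 30 degrees either side of the front (-x) and a valley faces front. A lobe takes 6 to 8 N sideways; past half way it snaps on to the next click. Axes as the loader's.
- tray: Aluminium tray sliding only along loader y, driven by the wheel, with six black four-cell plug strips side by side, one row each. Origin: middle of row 0 (leftmost, under the chutes at the start), z 19 mm; axes as the loader's. Row i (0 to 5) is at y = -36*i mm. Strips stand in shallow pockets, rims at z 55 mm. Rows 0 and 5, always full, are fixed in the tray.
- strip_empty: The one empty strip, a black row of 4 cells, 144 (x) x 33 (y) x 36 mm, standing loose in row 2, 3 or 4 of the tray. Cells 30 mm square, 34 mm deep, at x -54, -18, 18, 54 mm. Origin: middle of its underside, z 19 mm; axes as the loader's.
- gate (a joint): How far (m) the steel slide gate under the chutes is pushed: 0 closed (a blank strip carries the plugs), 0.034 fully home at its stop (a window lies under the chutes and the plugs fall). It slides to the loader's -y, takes 3 to 5 N, has no spring and stays where it is left.
- gate_flange (a point): Middle of the outer (+y) face of the gate's upright push flange, z 79 mm. The flange is a steel plate 90 mm long in x, 4 mm thick, z 59..98 mm, with a 6 mm round bead along its top edge. This point is 62 mm left of the chutes' centre line when closed, 28 mm when home. Axes as the loader's.
- strip_a: A full strip, as the empty one but with four plugs in its cells, standing loose in one of rows 1 to 4 of the tray; origin in the middle of its underside.
- strip_b: A full strip, as the empty one but with four plugs in its cells, standing loose in one of rows 1 to 4 of the tray; origin in the middle of its underside.
- strip_c: A full strip, as the empty one but with four plugs in its cells, standing loose in one of rows 1 to 4 of the tray; origin in the middle of its underside.
- plug_0: Coir plug in a paper sleeve, 23 mm across, 30 mm high, standing in chute 0 (chute 0 nearest the robot); origin in the middle of its underside, which is 63 mm above the bench before the drop and 21 mm after it.
- plug_1: Coir plug in a paper sleeve, 23 mm across, 30 mm high, standing in chute 1 (chute 0 nearest the robot); origin in the middle of its underside, which is 63 mm above the bench before the drop and 21 mm after it.
- plug_2: Coir plug in a paper sleeve, 23 mm across, 30 mm high, standing in chute 2 (chute 0 nearest the robot); origin in the middle of its underside, which is 63 mm above the bench before the drop and 21 mm after it.
- plug_3: Coir plug in a paper sleeve, 23 mm across, 30 mm high, standing in chute 3 (chute 0 nearest the robot); origin in the middle of its underside, which is 63 mm above the bench before the drop and 21 mm after it.
- dibber: Bystander: a wooden dibber (a tapered stick 138 mm long, 28 mm thick) lying on the bench; origin at the middle of its underside.
- sample_cup: Bystander: a lidded sample cup, 54 mm across, 28 mm high, standing on the bench; origin at the middle of its underside.
- vial: Bystander: a capped vial, 25 mm across, 64 mm high, standing on the bench; origin at the middle of its underside.
- label_box: Bystander: a small carton, 61 x 88 x 46 mm, standing on the bench; origin at the middle of its underside.
Mind the look-alikes: they are no part of the job. Leave any purple look-alike of the strip_empty alone.

How it is judged:
By the outcome, as a careful person would: the job done as asked, in the order asked, and still so for the second after the job is handed in, with the robot touching nothing.
It also fails if it takes over 51 s, if anything falls off the work surface, if the arm or the gripper's body presses on something with over 40 N, if the wrist force passes 120 N, or if a joint passes its speed limit or range.

## Working session

There is one attempt and no reset: what is moved stays moved. The work goes in short steps, Python scripts to look and compute and a tool call to move; the robot and the scene stay as the last step left them, time stands still between calls to the robot, and variables do not carry over. Pictures are saved under pics/ and viewed, at most 10 in all, crops included, and the job is handed in when it is done.

Besides the shell and the picture viewer there is one more tool, called as name(argument=value, ...), one argument or row to a line, values as JSON. move_arm: Moves the arm, as the interface text tells. Its arguments: {"type":"object","properties":{"series":{"type":"array"},"force":{"type":"number"}},"required":["series"]}

```bash
mkdir -p pics; cat > h.py <<'E'
import numpy as np,cv2
from plant import telemetry,eyes,r
def cam(n):
    d=eyes.get_image(n);f=240/np.tan(np.radians(d["vfov"])/2)
    d["K"]=np.array([[f,0,d["cx"]],[0,f,d["cy"]],[0,0,1]]);d["D"]=np.array(d["distortion"],float)
    d["R"]=cv2.Rodrigues(np.array(d["rvec"],float))[0];d["t"]=np.array(d["tvec"],float).ravel();return d
def ray(d,u,v):
    p=cv2.undistortPoints(np.array([[[u,v]]],float),d["K"],d["D"])[0,0]
    return -d["R"].T@d["t"],d["R"].T@np.array([p[0],p[1],1])
def atz(d,u,v,z):
    c,w=ray(d,u,v);return c+w*(z-c[2])/w[2]
def atd(d,u,v):
    c,w=ray(d,u,v);return c+w*d["depth"][int(round(v)),int(round(u))]
def proj(d,P):
    return cv2.projectPoints(np.array(P,float).reshape(-1,1,3),np.array(d["rvec"],float),d["t"],d["K"],d["D"])[0][:,0]
E
python3 - <<'E'
from h import *
for n in("top","side"):
    d=cam(n);cv2.imwrite(f"pics/{n}0.png",d["img"]);print(n,-d["R"].T@d["t"],d["vfov"])
print(telemetry.sense(),r.nose_length)
E
```

```text
top [ 0.48554214 -0.04617096  1.11306336] 57.97601784843052
side [0.35169116 1.2140417  0.70721892] 47.79306027488163
{'t': 0.1, 'joint_positions': array([-1.27728846e+00,  3.79385998e-01,  1.73472897e+00,  7.61756544e-07,
        1.02851032e+00, -3.32882201e-02]), 'joint_vel': array([-0.00240702, -0.00054716, -0.00016283,  0.00161893,  0.00062917,
        0.00179932]), 'tau': array([-1.93852247e-03, -7.65038681e+01, -4.35291874e+01,  6.51568989e-02,
        3.98416549e-02,  2.55575094e-05]), 'eef_pos': array([ 0.2246094 , -0.6626199 ,  0.23232969]), 'ee_rot': array([-5.11991416e-04,  9.86680115e-01,  1.62671707e-01, -6.66646633e-05]), 'force': array([ 0.04556082,  0.54438688, -0.11833455]), 'ft_torque': array([-0.06272696, -0.01477901, -0.02910422]), 'grip_force': 0.0, 'finger_gap': 0.09119061770409932} 0.019
```

View pics/top0.png

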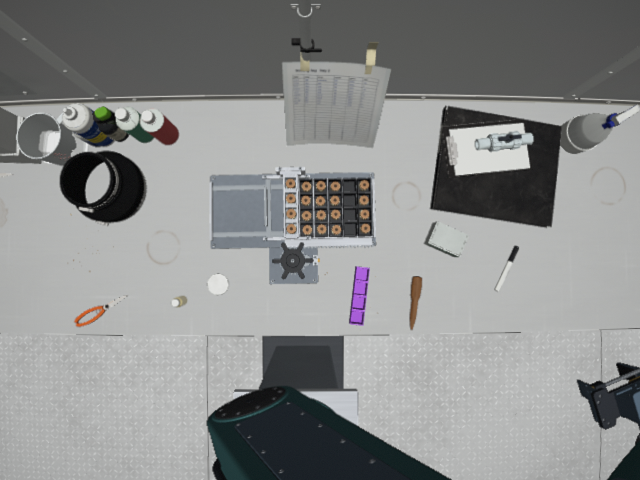

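View pics/side0.png

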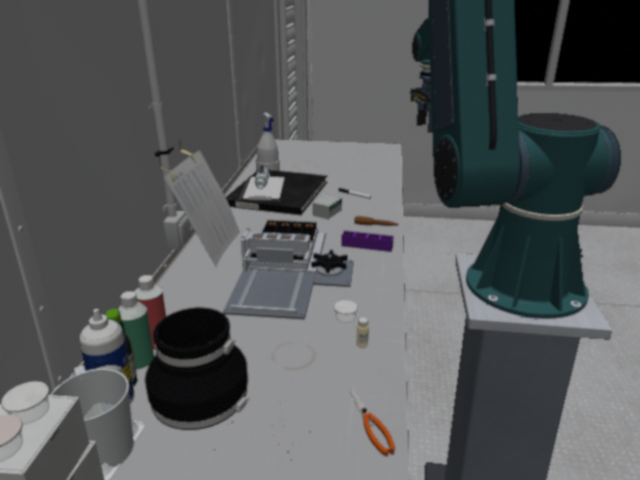

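```bash
python3 - <<'E'
from h import *
im=cv2.imread("pics/top0.png")[160:290,200:385]
cv2.imwrite("pics/crop0.png",cv2.resize(im,None,fx=4.3,fy=4.3,interpolation=cv2.INTER_CUBIC))
E
```

```text
(no output)
```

View pics/crop0.png

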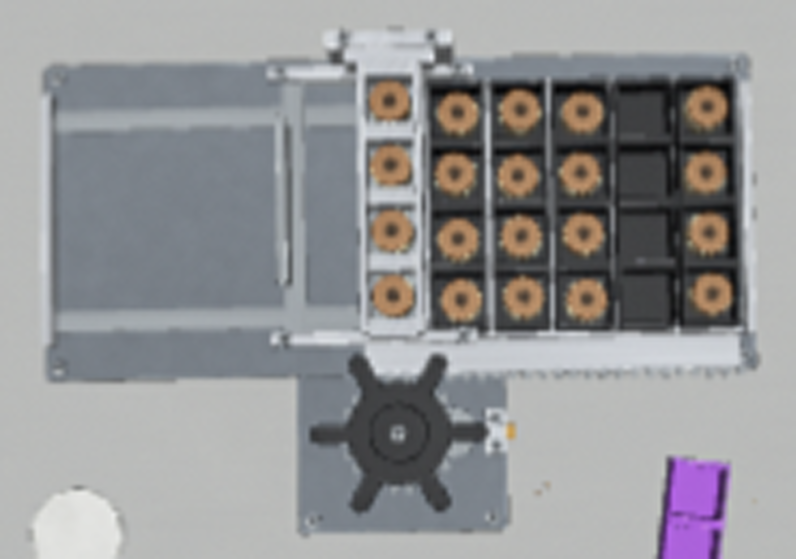

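```bash
python3 - <<'E'
from h import *
from scipy.optimize import least_squares
d=cam("top")
P=[(-129.5,0,55),(-54,0,93),(-18,0,93),(18,0,93),(54,0,93),(95,212,10),(95,-212,10),(-95,-212,10),(-95,212,10),(-188,62,10),(-188,-62,10)]
C=[(398,433),(393,296),(391,231),(390,165),(389,101),(43,65),(750,55),(760,370),(47,382),(298,532),(508,530)]
P=np.array(P)/1e3; C=np.array(C)/4.3+[199.6,159.6]
def W(q,P):
    c,s=np.cos(q[2]),np.sin(q[2]);return np.c_[P[:,0]*c-P[:,1]*s+q[0],P[:,0]*s+P[:,1]*c+q[1],P[:,2]]
f=lambda q:(proj(d,W(q,P))-C).ravel()
s=least_squares(f,[.6,0,0],loss="soft_l1");print(s.x);print(f(s.x).reshape(-1,2).round(1))
for p in C[:5]: print(atd(d,*p).round(4))
w=W(s.x,np.array([[-.1295,0,.038],[0,.062,.079]]));print(w)
for nm,u,v in[("cup",218,284),("vial",179,301),("disp",340,280)]: print(nm,atd(d,u,v).round(3))
sd=cam("side")
im=sd["img"].copy()
for p in proj(sd,W(s.x,P)): cv2.circle(im,tuple(int(round(a)) for a in p),1,(0,0,255),-1)
cv2.imwrite("pics/s1.png",cv2.resize(im[210:330,210:370],None,fx=5,fy=5,interpolation=cv2.INTER_CUBIC))
E
```

```text
[0.61436706 0.00469844 0.0118272 ]
[[ 0.   0.1]
 [-0.  -0. ]
 [ 0.2 -0.1]
 [ 0.3  0.2]
 [ 0.3  0. ]
 [ 0.2 -0.1]
 [-0.1 -0.5]
 [-0.5 -0.2]
 [-0.7 -0.2]
 [ 0.   0.6]
 [ 0.1  0.2]]
[0.4852 0.0029 0.0628]
[0.5601 0.0039 0.0959]
[0.5962 0.005  0.0929]
[0.633  0.0056 0.0912]
[0.6685 0.0061 0.0925]
[[0.48487612 0.00316686 0.038     ]
 [0.6136338  0.06669411 0.079     ]]
cup [0.427 0.189 0.032]
vial [0.387 0.281 0.054]
disp [ 0.434 -0.117 -0.001]
```

View pics/s1.png

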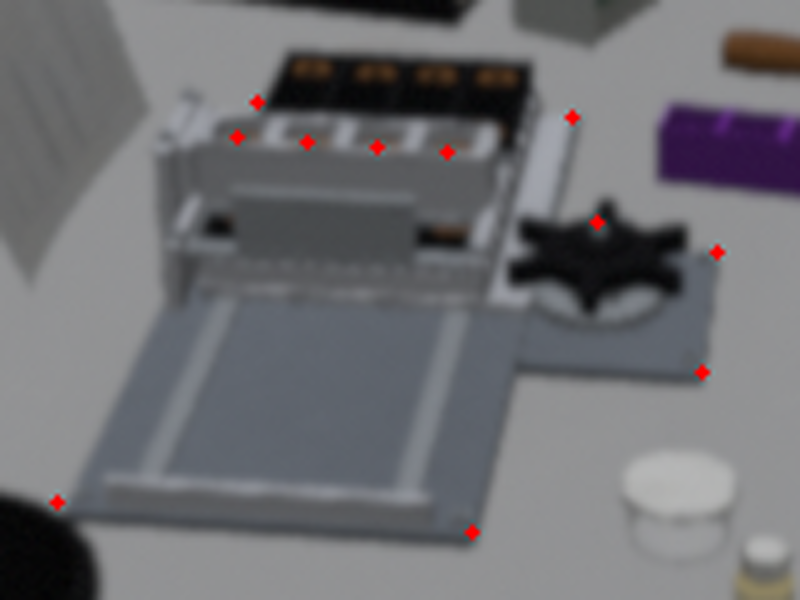

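Candidates for the empty strip: the black row at (349,208) and the purple one at (359,295). In the crop the black row is the fifth one counting the chutes as row 0, so it is row 4, it has no plugs and it stands in the tray. That makes it strip_empty and the purple one the look-alike. Four clicks are needed. The loader pose fits to under 0.7 px.

Next I go towards the wheel at a safe height.

move_arm(
  series=[
    [[0.396,-0.249,0,0,0,0.315,-0.1],[0.396,-0.249,0,0,0,0.315,-0.1],[0.396,-0.249,0,0,0,0.315,-0.1],[0.396,-0.249,0,0,0,0.315,-0.1],[0.396,-0.249,0,0,0,0.315,-0.1],[0.396,-0.249,0,0,0,0.315,-0.1],[0.396,-0.249,0,0,0,0.315,-0.1],[0.396,-0.249,0,0,0,0.315,-0.1],[0.396,-0.249,0,0,0,0.315,-0.1]],
  ],
)

```text
t: 1.32
eef_pos: [0.5208, -0.2985, 0.2328]
ee_rot: [-0.0, 1.0, 0.007, -0.0]
force: [-0.0, -0.1, -1.6]
finger_gap: 0.0407
grip_force: 0.0
```

move_arm(
  series=[
    [[-0.084,-0.372,0,0,0,0,-0.1],[-0.084,-0.372,0,0,0,0,-0.1],[-0.084,-0.372,0,0,0,0,-0.1],[-0.084,-0.372,0,0,0,0,-0.1],[-0.084,-0.372,0,0,0,0,-0.1],[-0.084,-0.372,0,0,0,0,-0.1],[-0.084,-0.372,0.06,0,0,0,-0.1],[-0.084,-0.372,0.12,0,0,0,-0.1],[-0.084,-0.372,0.14,0,0,0,-0.1],[-0.084,-0.372,0.14,0,0,0,-0.1]],
  ],
)

```text
t: 2.58
eef_pos: [0.4305, 0.0702, 0.0918]
ee_rot: [0.0, 1.0, 0.006, -0.002]
force: [0.7, 0.7, 0.3]
finger_gap: 0.0414
grip_force: 0.0
```

```bash
python3 - <<'E'
from h import *
a=cam("side")["img"][210:330,210:370];b=cam("top")["img"][200:320,220:380]
cv2.imwrite("pics/s2.png",cv2.resize(np.hstack([a,b]),None,fx=2.5,fy=2.5,interpolation=cv2.INTER_CUBIC))
print(telemetry.sense()["joint_positions"])
E
```

```text
[ 1.08528932e-01  2.11881879e-01  2.30213767e+00 -5.32945864e-05
  6.26902159e-01  1.66830552e+00]
```

View pics/s2.png

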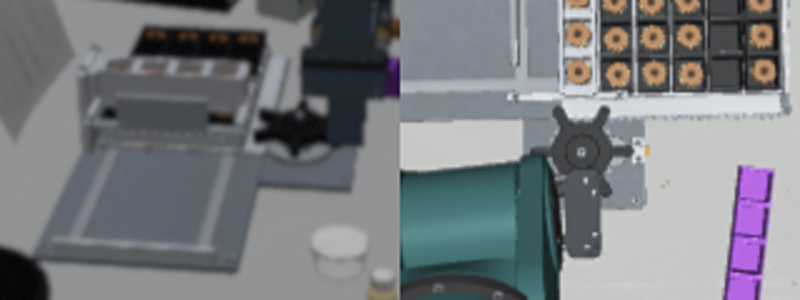

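Side view: the right finger hangs in front of the wheel at about (345,120) of the picture, left of the front lobes and clear. Lowering and pushing the first click.

move_arm(
  series=[
    [[0.002,0,0.025,0,0,0,-0.1],[0.002,0,0.041,0,0,0,-0.1],[0.002,0,0.041,0,0,0,-0.1],[0.002,0.008,0.041,0,0,0,-0.1],[0.002,0.016,0.041,0,0,0,-0.1],[0.002,0.022,0.041,0,0,0,-0.1],[0.002,0.022,0.041,0,0,0,-0.1]],
  ],
)

```text
t: 3.55
eef_pos: [0.4338, 0.0486, 0.0525]
ee_rot: [-0.0, 1.0, 0.005, 0.0]
force: [-3.6, 6.8, -0.2]
finger_gap: 0.0408
grip_force: 2.9
```

move_arm(
  series=[
    [[0,0.004,0,0,0,0,-0.1],[0,0.008,0,0,0,0,-0.1],[0,0.01,0,0,0,0,-0.1],[0,0.01,0,0,0,0,-0.1]],
  ],
)

```text
t: 4.05
eef_pos: [0.434, 0.0388, 0.052]
ee_rot: [0.0, 1.0, 0.006, 0.0]
force: [-0.2, 0.0, 0.3]
finger_gap: 0.0407
grip_force: 0.0
```

move_arm(
  series=[
    [[0,0,-0.035,0,0,0,-0.1],[0,0,-0.035,0,0,0,-0.1],[0,-0.033,-0.035,0,0,0,-0.1],[0,-0.033,-0.035,0,0,0,-0.1]],
  ],
)

```text
t: 4.55
eef_pos: [0.4332, 0.073, 0.0865]
ee_rot: [0.0, 1.0, 0.007, -0.0]
force: [-0.3, -0.5, 0.3]
finger_gap: 0.041
grip_force: 0.0
```

```bash
python3 - <<'E'
from h import *
a=cam("side")["img"][210:330,210:370];b=cam("top")["img"][160:280,200:380]
cv2.imwrite("pics/s3.png",cv2.resize(np.hstack([a,b]),None,fx=2.3,fy=2.3,interpolation=cv2.INTER_CUBIC))
E
```

```text
(no output)
```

View pics/s3.png

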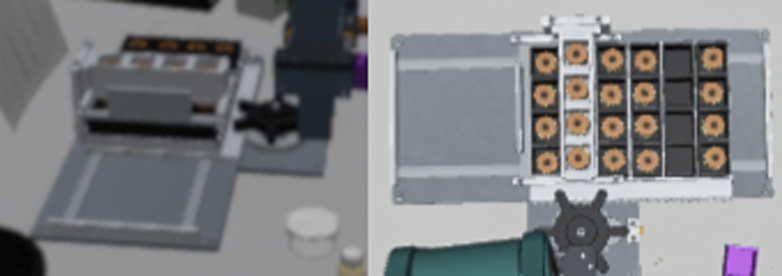

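One click moved the tray one row: the empty strip at (680,110) is now three pitches from the chutes at (577,110). Repeating the stroke.

move_arm(
  series=[
    [[0,0,0.035,0,0,0,-0.1],[0,0,0.035,0,0,0,-0.1],[0,0.01,0.035,0,0,0,-0.1],[0,0.018,0.035,0,0,0,-0.1],[0,0.023,0.035,0,0,0,-0.1],[0,0.027,0.035,0,0,0,-0.1],[0,0.031,0.035,0,0,0,-0.1],[0,0.034,0.035,0,0,0,-0.1],[0,0.034,0.035,0,0,0,-0.1]],
  ],
)

```text
t: 5.78
eef_pos: [0.434, 0.0377, 0.0521]
ee_rot: [0.0, 1.0, 0.006, 0.0]
force: [-1.0, 0.2, -0.5]
finger_gap: 0.0408
grip_force: 0.0
```

move_arm(
  series=[
    [[0,0,-0.035,0,0,0,-0.1],[0,0,-0.035,0,0,0,-0.1],[0,-0.034,-0.035,0,0,0,-0.1],[0,-0.034,-0.035,0,0,0,-0.1]],
  ],
)

```text
t: 6.28
eef_pos: [0.4332, 0.073, 0.0865]
ee_rot: [0.0, 1.0, 0.007, -0.0]
force: [-1.2, -0.7, 0.1]
finger_gap: 0.0409
grip_force: 0.0
```

```bash
cat > tray.py <<'E'
from h import *
# tray shift from orange plug columns at rims: horizontal profile of orange in tray area
d=cam("top");b,g,rr=[d["img"][165:245,255:385,i].astype(int) for i in range(3)]
m=(rr-b>50);s=m.sum(0);n,l,st,c=cv2.connectedComponentsWithStats((m*255).astype(np.uint8))
x=np.array([c[i]+[255,165] for i in range(1,n) if st[i,4]>20]);x=x[np.argsort(x[:,0])]
print([ (round(a),round(e)) for a,e in x])
E
python3 tray.py
```

```text
[(261, 201), (261, 215), (261, 187), (262, 231), (276, 200), (277, 186), (277, 216), (277, 230), (290, 183), (290, 198), (291, 213), (291, 228), (305, 200), (306, 186), (306, 214), (307, 230), (335, 200), (335, 185), (335, 214), (336, 228)]
```

Two clicks are done: the empty row is now at u≈320, two pitches from the chutes at 290. Third click.

move_arm(
  series=[
    [[0,0,0.035,0,0,0,-0.1],[0,0,0.035,0,0,0,-0.1],[0,0.01,0.035,0,0,0,-0.1],[0,0.018,0.035,0,0,0,-0.1],[0,0.023,0.035,0,0,0,-0.1],[0,0.027,0.035,0,0,0,-0.1],[0,0.031,0.035,0,0,0,-0.1],[0,0.034,0.035,0,0,0,-0.1],[0,0.034,0.035,0,0,0,-0.1]],
  ],
)

```text
t: 7.45
eef_pos: [0.434, 0.0377, 0.0522]
ee_rot: [0.0, 1.0, 0.006, 0.0]
force: [-0.0, 0.8, 1.1]
finger_gap: 0.0412
grip_force: 0.0
```

move_arm(
  series=[
    [[0,0,-0.035,0,0,0,-0.1],[0,0,-0.035,0,0,0,-0.1],[0,-0.034,-0.035,0,0,0,-0.1],[0,-0.034,-0.035,0,0,0,-0.1]],
  ],
)

```text
t: 7.95
eef_pos: [0.4332, 0.073, 0.0865]
ee_rot: [0.0, 1.0, 0.007, -0.0]
force: [0.5, -0.1, -1.0]
finger_gap: 0.041
grip_force: 0.0
```

```bash
python3 tray.py
```

```text
[(260, 201), (261, 216), (261, 186), (262, 230), (276, 201), (277, 186), (277, 215), (277, 229), (290, 183), (290, 198), (291, 213), (291, 228), (320, 200), (320, 185), (321, 214), (321, 229)]
```

Three done: the empty row is now at u≈306, one pitch away. Last click.

move_arm(
  series=[
    [[0,0,0.035,0,0,0,-0.1],[0,0,0.035,0,0,0,-0.1],[0,0.01,0.035,0,0,0,-0.1],[0,0.018,0.035,0,0,0,-0.1],[0,0.023,0.035,0,0,0,-0.1],[0,0.027,0.035,0,0,0,-0.1],[0,0.031,0.035,0,0,0,-0.1],[0,0.034,0.035,0,0,0,-0.1],[0,0.034,0.035,0,0,0,-0.1]],
  ],
)

```text
t: 9.12
eef_pos: [0.434, 0.0377, 0.0521]
ee_rot: [0.0, 1.0, 0.006, 0.0]
force: [-0.3, 0.7, -0.1]
finger_gap: 0.041
grip_force: 0.0
```

move_arm(
  series=[
    [[0,0,-0.05,0,0,0,-0.1],[0,0,-0.1,0,0,0,-0.1],[0,0,-0.14,0,0,0,-1],[0,-0.034,-0.14,0,0,0,-1],[0,-0.034,-0.14,0,0,0,-1]],
  ],
)

```text
t: 9.75
eef_pos: [0.4336, 0.0731, 0.1925]
ee_rot: [-0.0, 1.0, 0.007, 0.001]
force: [0.3, 0.0, -0.5]
finger_gap: 0.0139
grip_force: 0.0
```

```bash
python3 tray.py; python3 - <<'E'
from h import *
b=cam("top")["img"][160:280,200:380]
cv2.imwrite("pics/s4.png",cv2.resize(b,None,fx=4,fy=4,interpolation=cv2.INTER_CUBIC))
E
```

```text
[(260, 201), (261, 216), (261, 186), (262, 230), (276, 201), (277, 215), (277, 187), (277, 230), (290, 183), (290, 198), (291, 213), (291, 228), (305, 201), (306, 185), (306, 215), (307, 229)]
```

View pics/s4.png

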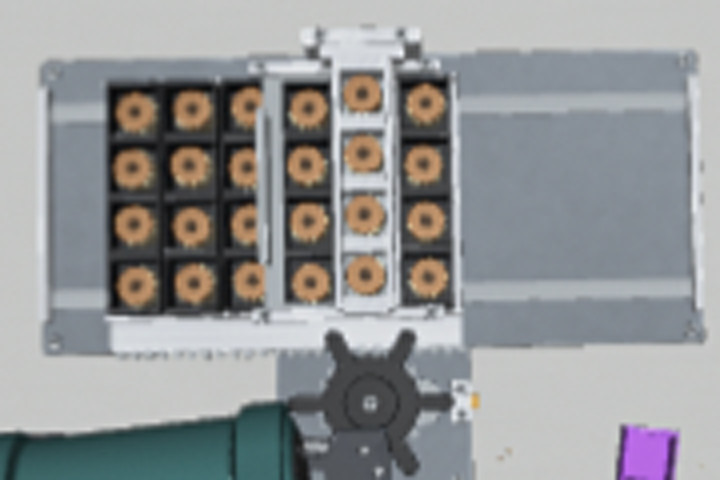

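The strips stand four to the left of the chutes and one to the right, so the empty row 4 is under the chutes, with the wheel on its click. Now the gate: close the fingers and go left of the flange.

move_arm(
  series=[
    [[0.09,-0.02,0,0,0,0,-1],[0.18,-0.02,0,0,0,0,-1],[0.18,-0.02,0,0,0,0,-1],[0.18,-0.02,0,0,0,0,-1],[0.18,-0.02,0.04,0,0,0,-1],[0.18,-0.02,0.08,0,0,0,-1],[0.18,-0.02,0.101,0,0,0,-1],[0.18,-0.02,0.101,0,0,0,-1]],
  ],
)

```text
t: 10.85
eef_pos: [0.612, 0.0936, 0.0898]
ee_rot: [0.0, 1.0, 0.006, -0.001]
force: [0.0, 0.4, 0.4]
finger_gap: 0.0004
grip_force: 0.0
```

move_arm(
  series=[
    [[0,0.008,0,0,0,0,-1],[0,0.014,0,0,0,0,-1],[0,0.02,0,0,0,0,-1],[0,0.026,0,0,0,0,-1],[0,0.032,0,0,0,0,-1],[0,0.038,0,0,0,0,-1],[0,0.041,0,0,0,0,-1],[0,0.041,0,0,0,0,-1]],
  ],
)

```text
t: 11.85
eef_pos: [0.6133, 0.0528, 0.0906]
ee_rot: [0.0, 1.0, 0.006, -0.0]
force: [-0.2, -0.5, -0.4]
finger_gap: 0.0004
grip_force: 0.0
```

move_arm(
  series=[
    [[0,0.002,0,0,0,0,-1],[0,0.004,0,0,0,0,-1],[0,0.005,0,0,0,0,-1],[0,0.005,0,0,0,0,-1]],
  ],
)

```text
t: 12.35
eef_pos: [0.6135, 0.048, 0.0908]
ee_rot: [0.0, 1.0, 0.006, -0.0]
force: [0.1, 1.0, 0.1]
finger_gap: 0.0005
grip_force: 0.5
```

move_arm(
  series=[
    [[0,0.001,0,0,0,0,-1],[0,0.002,0,0,0,0,-1],[0,0.002,0,0,0,0,-1]],
  ],
)

```text
t: 12.72
eef_pos: [0.6138, 0.046, 0.091]
ee_rot: [0.0, 1.0, 0.006, 0.0]
force: [-1.2, 2.8, 0.3]
finger_gap: 0.0004
grip_force: 0.7
```

```bash
python3 tray.py
```

```text
Traceback (most recent call last):
  File "tray.py", line 5, in <module>
    x=np.array([c[i]+[255,165] for i in range(1,n) if st[i,4]>20]);x=x[np.argsort(x[:,0])]
                                                                                  ~^^^^^
IndexError: too many indices for array: array is 1-dimensional, but 2 were indexed
```

Contact is 2.8 N and the gate may still be moving, so I continue in small steps until the stop shows in the force.

move_arm(
  series=[
    [[0,0.001,0,0,0,0,-1],[0,0.0015,0,0,0,0,-1],[0,0.0015,0,0,0,0,-1]],
  ],
)

```text
t: 13.15
eef_pos: [0.6138, 0.0445, 0.091]
ee_rot: [0.0, 1.0, 0.006, 0.0]
force: [-0.8, 1.0, -0.9]
finger_gap: 0.0006
grip_force: 0.9
```

move_arm(
  series=[
    [[0,0.001,0,0,0,0,-1],[0,0.002,0,0,0,0,-1],[0,0.002,0,0,0,0,-1]],
  ],
)

```text
t: 13.52
eef_pos: [0.6139, 0.0436, 0.0911]
ee_rot: [-0.001, 1.0, 0.006, 0.0]
force: [-1.0, 14.2, -0.2]
finger_gap: 0.0
grip_force: 7.2
```

The force jumps to 14 N and the travel stops short of the command, so the gate is at its stop. Backing off and rising to look.

move_arm(
  series=[
    [[0,-0.01,0,0,0,0,-1],[0,-0.03,0,0,0,0,-1],[0,-0.03,0,0,0,0,-1],[0,-0.03,-0.06,0,0,0,-1],[0,-0.03,-0.12,0,0,0,-1],[-0.06,-0.03,-0.16,0,0,0,-1],[-0.12,-0.05,-0.16,0,0,0,-1],[-0.17,-0.11,-0.16,0,0,0,-1],[-0.17,-0.17,-0.16,0,0,0,-1],[-0.17,-0.2,-0.16,0,0,0,-1]],
  ],
)

```text
t: 14.78
eef_pos: [0.4404, 0.2425, 0.2515]
ee_rot: [-0.0, 1.0, 0.006, 0.001]
force: [0.3, -0.6, 0.5]
finger_gap: 0.0001
grip_force: 0.0
```

```bash
python3 - <<'E'
from h import *
d=cam("top");b=d["img"][160:280,200:380];a=cam("side")["img"][210:330,210:370]
cv2.imwrite("pics/s5.png",cv2.resize(np.hstack([a,b]),None,fx=2.35,fy=2.35,interpolation=cv2.INTER_CUBIC))
for u,v in[(291,228),(291,213),(290,198),(290,183)]:print(atd(d,u,v).round(3))
E
```

```text
[0.565 0.006 0.05 ]
[0.602 0.006 0.051]
[0.639 0.008 0.05 ]
[0.676 0.008 0.051]
```

View pics/s5.png

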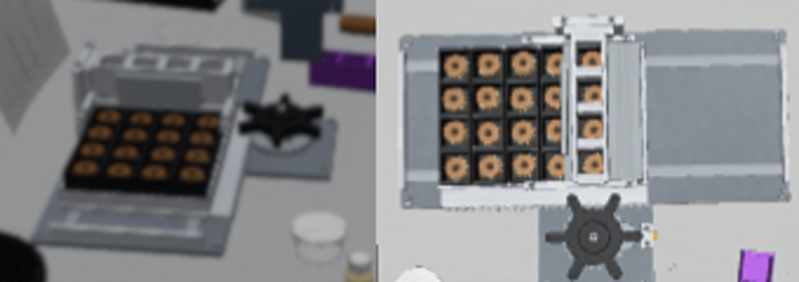

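All four plug tops now measure z≈51 mm, which means they have dropped into the strip. The gate is home, the wheel is on its click and the arm is clear.

```bash
python3 -c "
from plant import r
print(r.finish_job())"
```

```text
the job is handed in; nothing more can be done
None
```

The job is done and handed in: four clicks brought the empty strip (row 4) under the chutes, the gate is pushed to its stop, and all four plugs dropped into the strip.

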